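# Dispense a coffee capsule and hold it ready over the machine

## Task

Press the red lever of the capsule dispenser down to its stop and let it spring back up, so that a capsule is pushed out onto the tray. Then take that capsule, carry it over the mug, jar and bottle without disturbing them, and hold it upright, lid up, centred about a centimetre above the orange collar of the coffee machine's open well, without it ever knocking against the machine. Finish while still holding it there, gripped and steady: do not lower it in or let go.

Things in the scene. Friction and masses are not known exactly. Their poses are not given: they have to be found in the camera images.
- capsule: The loose coffee capsule: upright aluminium cylinder, 44 mm in diameter, 46 mm tall, top 12 mm a copper lid; about 70 g. Origin at the centre of its underside, z up its axis. At first hidden in the dispenser, standing on its 10 mm base plate; the lever pushes it out along the dispenser's -x onto the open tray. (Those seen in the magazine, blue and green lids, are fixed.)
- dispenser: The fixed capsule dispenser. Origin on the worktop under the magazine's axis; capsules come out along its -x, the lever is on its -y side. Housing x -29 to 151 mm, 88 mm wide, 84 mm high; round magazine on it (steel rods, black cap) 62 mm in diameter, up to 192 mm. Tray in front, x -130 to -29 mm: 10 mm thick, 100 mm wide, side rails 4 mm high at y = +-27.5 mm, end lip 5 mm high at x = -125 mm.
- tray (a point): Point on the tray's floor (10 mm above the worktop), 98 mm from the dispenser's origin along its -x: the centre of the pushed-out capsule stands within about 10 mm of it once the lever has been fully pressed.
- lever (a joint): Angle of the dispenser's lever: 0 = up at rest, 0.9 rad = fully down at its stop. Sprung: let go, it returns to 0 by itself in about 1 s. Pressing at the grip takes about 2 N at first and 8 N at the stop, a little more if fast. It moves the capsule's pusher by 100 mm.
- lever_grip (a point): Centre of the lever's red round grip bar, 22 mm thick, 70 mm long along the dispenser's x. Moves with the lever, 159 mm above the worktop at rest, 77 mm at the stop, on an arc of radius 95 mm about lever_hinge (0.45 rad above level at rest, 0.45 rad below at the stop), pointing to the dispenser's -y. A thin steel arm joins the bar's middle to the hinge.
- lever_hinge (a point): Centre of the lever's hinge, 118 mm above the worktop, at x = 0, y = -44 mm of the dispenser; the hinge axis is the dispenser's x.
- machine: The black coffee machine, fixed to the worktop. Origin on the worktop under the middle of the machine, front towards its own -x; x from -150 to 190 mm (clear water tank behind), 120 mm wide, flat top 200 mm above the worktop. On top behind the well lies the steel hatch, slid back, 8 mm thick, from x = -2 mm on.
- well (a point): Centre of the capsule well's mouth, level with the upper edge of its orange collar, 206 mm above the worktop; z up. Collar 65 mm outside and 53 mm inside diameter, 6 mm high, standing on the machine's top; the well below is 52 mm wide.
- mug: Bystander: small blue mug with a handle, 66 mm in diameter, 80 mm tall; origin at the centre of its underside.
- jar: Bystander: amber glass jar, 68 mm in diameter, 100 mm tall; origin at the centre of its underside.
- bottle: Bystander: white bottle with a red cap, 60 mm in diameter, 175 mm tall; origin at the centre of its underside. Mug, jar and bottle stand in a row between dispenser and machine.

How it is judged (in metres and radians):
On the way, in this order (a step that is already met when the one before it is completed fails the run):
1. the lever is pressed down to its stop (within 0.08 rad) (value of joint lever above 0.82 rad), for 0.05 s.
2. the lever has sprung back up with the robot off it, and the capsule stands on the tray (value of joint lever below 0.05 rad and contact force between dispenser and the fingers below 0.1 N and x of capsule in the frame of dispenser below -0.075 m and angle between capsule's own z axis and vertical below 0.15 rad), for 0.1 s.
3. the capsule is carried in the gripper, clear above the tray (z of capsule in the frame of dispenser above 0.06 m and contact force between capsule and the fingers above 2 N), for 0.1 s.
At the end, for the whole second after the job is handed in: The gripper holds the capsule still, upright within 0.12 rad, within 6 mm of the well's centre, its underside 3 to 25 mm above the collar, touching only the fingers; the lever is back up (under 0.06 rad); mug, jar and bottle upright (0.2 rad) and within 20 mm of their places (z of capsule in the frame of well between 0.003 and 0.025 m and horizontal distance between capsule and well below 0.006 m and angle between capsule's own z axis and vertical below 0.12 rad and contact force between capsule and machine below 0.1 N and contact force between capsule and the fingers above 2 N and linear speed of capsule below 0.02 m/s and value of joint lever below 0.06 rad and contact force between capsule and mug below 0.1 N and contact force between capsule and jar below 0.1 N and contact force between capsule and bottle below 0.1 N and contact force between capsule and dispenser below 0.1 N and distance of each of mug, jar, bottle from where it was at the start of the episode below 0.02 m and angle between each of mug, jar, bottle's own z axis and vertical below 0.2 rad); the arm keeps its last pose, push and grip.
It fails at once if the capsule knocks against the machine (over 1 N) (contact force between capsule and machine above 1 N).
It fails at once if mug, jar or bottle is pushed more than 20 mm or tipped over 0.3 rad (distance of any of mug, jar, bottle from where it was at the start of the episode above 0.02 m or angle between any of mug, jar, bottle's own z axis and vertical above 0.3 rad).
It also fails if it takes over 59 s, if anything falls off the work surface, if the arm or the gripper's body presses on something with over 40 N, if the wrist force passes 120 N, or if a joint passes its speed limit or range.

## Robot

A 6-joint arm with a two-finger parallel gripper is mounted at the origin on the work surface. World frame = base frame: x ahead of the robot, y to its left, z up, the work surface at z = 0. Lengths are in mm, angles in rad, forces in N, time in s.
With the tool pointing down it reaches from about 275 to 975 mm from the base axis. Payload 8.4 kg.
Tool frame: the origin (TCP) lies at the very end of the fingers, on their centre line; the grasp point (between the pads) lies 19 mm behind it (ctrl.grasp_offset is the distance from the TCP to the grasp point, in mm); z points along the fingers, y is the line along which they close (so a half turn about z gives the same grasp; the last joint's range is limited). The gripper opens to 92 mm and grips with 3 to 60 N. Pads are 20 mm wide; open, the fingers measure 128 mm over their backs; the gripper's body (75 mm by 189 mm) begins 69 mm behind the grasp point.
Start: joints at [-0.002, 0.353, 1.633, -0, 1.155, -0.002], TCP at [625.002, -0, 214.583] pointing down, gripper open.
Joint ranges: [-2.63, 2.63], [-0.92, 2.1], [0.06, 2.66], [-1.3, 4.44], [0, 2.69], [-3.02, 3.02]. Speed limits (rad/s): [2.22, 2.22, 2.79, 3.14, 3.14, 3.14].

## Interface

Orientations are given as a unit quaternion [x, y, z, w].
In Python, from station import ctrl, imaging gives the robot as it stands.
- The arm moves only by the tool drive_tool, never from a script. Its argument "rows" is a list of rows, each a list of 3 entries, a list of its own where there are three numbers: the opening, from 0 (shut) to 1 (fully open), then the shift along the tool's x, y, z in cm, then the turn about the tool's z in degrees. A call has 1 to 8 rows; each row shifts and turns the commanded pose from where the row before left it, along the tool's axes as they then stand; what a row does not reach is not made up. A row lasts 1/10 s, in which the tool goes at most 50 mm and 8.59 degrees, less where a joint would pass 70% of its speed; a pose out of reach is approached as far as the arm can. A call is refused whole if a number of a shift passes 5 or a number of a turn 8.59, either way. A call with a gripper value outside its range is refused whole. The fingers move at their own pace and stop on an object; "newtons" is the grip in N (left out, the last holds). Time passes only in rows, so rows that do not move let the fingers close. It gives the time, the measured TCP pose, the force, the opening and the grip force at its end, in the units of the state.
- ctrl.state(): the state, without advancing time (a new reading comes with each control period).
- imaging.get_image(name): name is "scene" or "side" or "wrist"; returns a dict with "img" (420x560x3 uint8, red, green, blue), "range_z" (420x560 float32, mm along the optical axis (not along the pixel's ray), 0 where there is no reading), "vfov" (degrees; the focal length in pixels is half the picture's height over the tangent of half this angle, whatever the lens; pixels are square), "cx", "cy" (the principal point, pixels), "origin" and "orientation" of the camera in the world. Camera axes: x right, y up, looking along -z (the intrinsics and any distortion apply to the point x, -y, -z); pixel columns grow to the right and rows downward; lengths in mm; the calibration is good to about 2 mm. The wrist camera is an equidistant fisheye: a pixel r from the principal point sees the ray r / f radians off the axis. A picture is of the moment at which its call begins.
- ctrl.job_done(): hands the job in; it is judged then, once.
Trained networks look in the newest picture that a camera, given by its name, has taken for a name from the list of things; names that differ only in an ending like _2 or _b are one class to them, and where a whole thing is asked for, a point or a joint stands for the part that bears it (a point fixed in the world has none). Each returns a list of dicts, best first, with "conf" (0 to 1); they miss things now and then, are a little off and sometimes report something else, mostly with a low value. They report only what shows in the picture. A call takes as long as a camera call.
- imaging.find_in(camera, label): "location" ([column, row] in pixels, amid what is visible of it).
- imaging.spot_point(camera, label): "location" ([column, row] in pixels: a listed point, or the origin of a listed thing).
The state is a dict: "t": time; "q": joint angles; "qvel": joint speeds; "effort": joint torques, N m; "eef_pos": TCP position; "eef_rot": TCP orientation; "force": force on the tool from outside, world axes, zero at the start; "moment": the same for the moment, N m; "finger_gap": opening from 0.0 (shut) to 1.0 (fully open); "grip_force": force on a finger pad.
Only numpy, scipy, OpenCV 4.12 (cv2) and the standard library are available. Lean on these libraries where they do the work, as an engineer would, in place of code of your own. Each camera call takes 0.05 s, during which the arm holds its last target. There are 200 camera calls.

## Working session

There is one attempt and no reset: what is moved stays moved. The work goes in short steps, Python scripts to look and compute and a tool call to move; the robot and the scene stay as the last step left them, time stands still between calls to the robot, and variables do not carry over. Pictures are saved under pics/ and viewed, at most 10 in all, crops included, and the job is handed in when it is done.

Besides the shell and the picture viewer there is one more tool, called as name(argument=value, ...), one argument or row to a line, values as JSON. drive_tool: Moves the arm, as the interface text tells. Its arguments: {"type":"object","properties":{"rows":{"type":"array","items":{"type":"array"}},"newtons":{"type":"number"}},"required":["rows"]}

```bash
mkdir -p pics && cat > h.py <<'E'
import numpy as np, cv2
from scipy.spatial.transform import Rotation as R
from station import ctrl, imaging
def cam(n):
    d=imaging.get_image(n); d['name']=n; return d
def ray(d,uv):
    f=d['img'].shape[0]/2/np.tan(np.radians(d['vfov'])/2)
    x=(uv[0]-d['cx'])/f; y=(uv[1]-d['cy'])/f
    if d['name']=='wrist':
        r=np.hypot(x,y); s=np.sinc(r/np.pi); v=np.array([x*s,-y*s,-np.cos(r)])
    else: v=np.array([x,-y,-1.])
    return R.from_quat(d['orientation']).apply(v)
def at_z(d,uv,z):
    v=ray(d,uv); o=np.array(d['origin']); return o+v*(z-o[2])/v[2]
def cloud(d):
    h,w=d['range_z'].shape; u,v=np.meshgrid(np.arange(w),np.arange(h))
    f=h/2/np.tan(np.radians(d['vfov'])/2); x=(u-d['cx'])/f; y=(v-d['cy'])/f; z=d['range_z']
    if d['name']=='wrist':
        r=np.hypot(x,y); t=np.tan(r)/np.maximum(r,1e-9); x=x*t;y=y*t
    P=np.stack([x*z,-y*z,-z],-1).reshape(-1,3)
    return (R.from_quat(d['orientation']).apply(P)+d['origin']).reshape(h,w,3), z>0
def save(d,fn): cv2.imwrite('pics/'+fn,d['img'][...,::-1])
E
python3 - <<'E'
from h import *
np.set_printoptions(precision=1,suppress=True)
for n in ['scene','side']:
    d=cam(n); save(d,n+'0.png'); P,m=cloud(d); print(n,d['origin'],d['vfov'])
    for l in ['dispenser','machine','mug','jar','bottle','lever_grip','lever_hinge','well','tray']:
        for k,fn in (('find',imaging.find_in),('spot',imaging.spot_point)):
            r=fn(n,l)[:1]
            for e in r:
                u,v=map(int,np.round(e['location'])); u=min(max(u,0),559);v=min(max(v,0),419)
                print(l,k,round(e['conf'],2),np.array(e['location']),'depthpt',P[v,u],m[v,u])
                z={'lever_grip':159,'lever_hinge':118,'well':206,'tray':10}.get(l,0)
                if k=='spot': print('    at_z',at_z(d,e['location'],z))
print(ctrl.state()['t'],ctrl.state()['eef_rot'])
E
```

```text
scene [1111.4  -41.   804. ] 49.47100076363366
dispenser find 0.98 [186.5 232.1] depthpt [ 603.9 -196.1   83.6] True
dispenser spot 0.83 [198.8 237.6] depthpt [ 617.2 -170.7   81.6] True
    at_z [ 560.3 -185.8   -0. ]
machine find 0.91 [440.3 241.3] depthpt [715.5 235.7 198.1] True
machine spot 0.97 [414.1 255.9] depthpt [696.6 215.7 123.5] True
    at_z [621.  262.6   0. ]
jar find 0.77 [307.3 219. ] depthpt [582.8  37.7  86.8] True
jar spot 0.96 [303.9 232.9] depthpt [677.2  20.8 175.6] True
    at_z [555.6  37.8   0. ]
bottle find 0.74 [301.9 261.3] depthpt [694.3  19.1 114.2] True
bottle spot 0.56 [299.3 281.8] depthpt [700.5  16.   49.7] True
    at_z [672.9  20.4   0. ]
lever_grip find 0.96 [126.2 186.1] depthpt [ 547.4 -300.7  156.6] True
lever_grip spot 0.86 [118.6 181.6] depthpt [ 548.3 -310.   169.3] True
    at_z [ 538.2 -315.3  159. ]
lever_hinge find 0.58 [188.8 232.5] depthpt [ 604.4 -190.3   84.1] True
lever_hinge spot 0.79 [172.3 202.3] depthpt [ 540.9 -227.    98. ] True
    at_z [ 557.8 -221.1  118. ]
well find 0.9 [444.5 243.3] depthpt [719.8 241.  198.6] True
wel
[... 1078 characters left out ...]
   0. ]
lever_grip find 0.92 [424.  317.1] depthpt [ 542.9 -302.9  158. ] True
lever_grip spot 0.62 [432.7 324.4] depthpt [ 534.9 -318.3  171.2] True
    at_z [ 541.  -317.8  159. ]
lever_hinge find 0.78 [368.  301.5] depthpt [ 533.4 -221.1  106.3] True
lever_hinge spot 0.63 [382.7 294.8] depthpt [ 549.  -234.8  126.2] True
    at_z [ 553.4 -232.8  118. ]
well find 0.92 [208.1 134.8] depthpt [574.  202.8 175.4] True
well spot 0.65 [178.  115.8] depthpt [ 218.6 -341.9  733. ] False
    at_z [551.  257.5 206. ]
tray find 0.63 [365.6 300.8] depthpt [ 534.4 -217.   102.8] True
tray spot 0.66 [179.1 113.7] depthpt [ 218.6 -341.9  733. ] False
    at_z [682.  485.1  10. ]
1.9 [ 0.7  0.7 -0.  -0. ]
```

View pics/scene0.png

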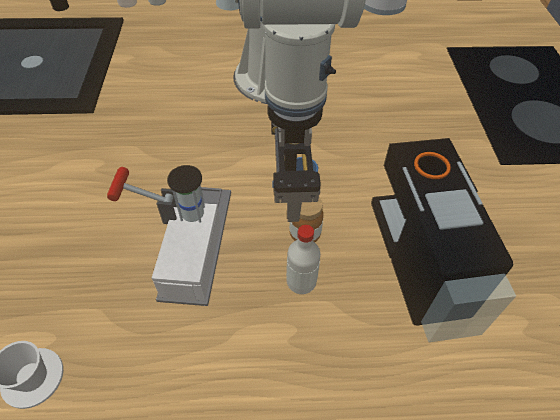

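View pics/side0.png

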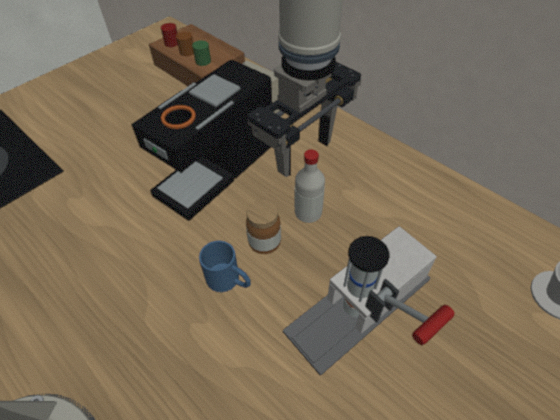

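```bash
python3 - <<'E'
from h import *
np.set_printoptions(precision=1,suppress=True)
S=[]
for n in ['scene','side']:
    d=cam(n); P,m=cloud(d); hsv=cv2.cvtColor(d['img'],cv2.COLOR_RGB2HSV); H,Sa,V=[hsv[...,i].astype(int) for i in range(3)]
    x,y,z=P[...,0],P[...,1],P[...,2]
    # red bar
    k=m&((H<6)|(H>174))&(Sa>130)&(V>60)&(y<-230)
    q=P[k]; print(n,'red',len(q),q.min(0),q.max(0)); 
    b=q[(q[:,2]>140)]
    r=cv2.minAreaRect(b[:,:2].astype(np.float32)); print(' bar rect',r)
    k=m&(abs(z-84)<4)&(y<-80)&(x<760)
    q=P[k]; r=cv2.minAreaRect(q[:,:2].astype(np.float32)); print(' housing top',len(q),r,cv2.boxPoints(r).tolist())
    k=m&(H>6)&(H<18)&(Sa>170)&(y>150)&(z>195)
    q=P[k]; print(' collar',len(q)); 
    if len(q)>10:
        print(q.min(0),q.max(0)); S=q[q[:,2]>203]
        if len(S)>5: print(cv2.fitEllipse(S[:,:2].astype(np.float32)),cv2.minEnclosingCircle(S[:,:2].astype(np.float32)))
    k=m&(abs(z-192)<4)&(y<-80)&(x<760); q=P[k]
    if len(q)>10:print(' cap',len(q),cv2.minEnclosingCircle(q[:,:2].astype(np.float32)))
    for a,zz in (('mug',80),('jar',100),('bottle',175)):
        k=m&(abs(z-zz)<4)&(abs(y-20)<70)&(x<730)&(x>380); q=P[k]
        if len(q)>10:print(a,len(q),q.min(0),q.max(0))
print(ctrl.state()['t'])
E
```

```text
scene red 303 [ 510.7 -326.5  151.1] [ 577.6 -300.8  172.1]
 bar rect ((544.5399169921875, -314.7079162597656), (19.460704803466797, 67.64420318603516), 81.57776641845703)
 housing top 3188 ((350.9248352050781, -169.48236083984375), (103.06208801269531, 717.2046508789062), 82.98990631103516) [[-11.285890579223633, -176.86285400390625], [700.5574340820312, -264.3935241699219], [713.1355590820312, -162.10186767578125], [1.292236328125, -74.57119750976562]]
 collar 344
[522.6 228.5 199.2] [585.5 322.3 208.3]
((554.0009765625, 260.4305419921875), (58.92885971069336, 59.434574127197266), 29.896989822387695) ((553.49462890625, 260.61474609375), 32.96498489379883)
 cap 707 ((558.7066040039062, -186.6161346435547), 31.963876724243164)
mug 180 [406.2  -5.9  76. ] [701.9  71.2  83.9]
jar 366 [536.3  -6.1  96. ] [702.5  68.8 103.9]
bottle 179 [659.   10.8 171.3] [686.1  36.5 177.1]
side red 707 [ 504.5 -331.8  157.6] [ 573.7 -305.1  173.1]
 bar rect ((539.2330322265625, -318.3328552246094), (19.6752872467041, 69.52051544189453), 82.76407623291016)
 housing top 2517 ((614.5091552734375, -204.4288330078125), (102.73622131347656, 179.11973571777344), 82.73776245117188) [[519.1742553710938, -244.06353759765625], [696.8571166992188, -266.7062072753906], [709.8440551757812, -164.79412841796875], [532.1611938476562, -142.15145874023438]]
 collar 198
[518.1 204.5 196. ] [594.6 290.4 209.1]
((550.3388671875, 257.9221496582031), (58.78065872192383, 59.52427291870117), 169.97691345214844) ((549.5453491210938, 258.41107177734375), 32.88908004760742)
 cap 1159 ((556.7473754882812, -189.93421936035156), 31.3399715423584)
mug 447 [402.1  -9.   76. ] [680.8  70.3  83.9]
jar 714 [521.1  -8.2  96.1] [684.9  67.2 103.9]
bottle 138 [654.5   8.1 171.1] [683.2  35.1 177.9]
2.0
```

The scene view shows the magazine cap at (185,180), the red grip at (118,183) and the orange collar at (432,165). The side view shows the mug, jar and bottle in a row at (220,265), (264,228) and (310,190), with the empty tray at (340,325). Fusing both cameras gives these positions (mm):
- **Dispenser:** origin about (557.7, -188.3), yaw about -7.25°.
- **Press point:** about (541, -321).
- **Tray point:** about (461, -176).
- **Well:** about (552, 259).

Next I move above the lever with the fingers shut.

drive_tool(
  rows=[
    [0, [0, 0, -3], 0],
    [0, [-4.5, -1.2, 0], 0],
    [0, [-4.5, -1.2, 0], 0],
    [0, [-4.5, -1.2, 0], 0],
    [0, [-4.5, -1.2, 0], 0],
    [0, [-4.5, -1.2, 0], 0],
    [0, [-4.5, -1.2, 0], 0],
    [0, [-4.5, -1.2, 0], 7.25],
  ],
  newtons=20,
)

```text
t: 2.8
eef_pos: [540.3, -316.8, 244.8]
eef_rot: [0.751, 0.661, 0.0, 0.0]
force: [0.7, -1.6, -0.7]
finger_gap: 0.325
grip_force: 0.0
```

drive_tool(
  rows=[
    [0, [0, 0, 0], 0],
    [0, [0, 0, 0], 0],
    [0, [0, 0, 0], 0],
  ],
)

```text
t: 3.1
eef_pos: [541.2, -314.1, 244.5]
eef_rot: [0.75, 0.661, 0.0, -0.0]
force: [0.3, 0.0, -0.5]
finger_gap: 0.065
grip_force: 0.0
```

```bash
cat >> h.py <<'E'
def delta(tgt, yaw=None):
    s=ctrl.state(); r=R.from_quat(s['eef_rot']); X=r.as_matrix()
    print('t',round(s['t'],2),'pos',np.round(s['eef_pos'],1),'tooly yaw',round(np.degrees(np.arctan2(X[1,1],X[0,1])),2),'F',np.round(s['force'],1),'gap',round(s['finger_gap'],3),'q',np.round(s['q'],2))
    print('tool delta cm',np.round(X.T@(np.array(tgt)-s['eef_pos'])/10,2))
E
python3 -c "
from h import *
delta([541,-321.3,180])"
```

```text
t 3.1 pos [ 541.2 -314.1  244.5] tooly yaw -7.17 F [ 0.3  0.  -0.5] gap 0.065 q [-0.53  0.33  1.6   0.    1.21 -0.4 ]
tool delta cm [-0.72  0.07  6.45]
```

drive_tool(
  rows=[
    [0, [-0.7, 0.1, 3], 0],
    [0, [0, 0, 3.3], 0],
    [0, [0, 0, 1.2], 0],
    [0, [0, 0, 1.2], 0],
    [0, [0, 0, 1.2], 0],
    [0, [0, 0, 1.2], 0],
    [0, [0, 0, 1.2], 0],
    [0, [0, 0, 1.2], 0],
  ],
)

```text
t: 3.9
eef_pos: [543.2, -323.3, 111.7]
eef_rot: [0.75, 0.662, -0.0, 0.003]
force: [-0.7, -4.5, 8.6]
finger_gap: 0.006
grip_force: 4.2
```

drive_tool(
  rows=[
    [0, [0, 0, 0.8], 0],
    [0, [0, 0, 0.5], 0],
    [0, [0, 0, 0.3], 0],
    [0, [0, 0, 0], 0],
  ],
)

```text
t: 4.3
eef_pos: [543.4, -320.9, 95.3]
eef_rot: [0.75, 0.662, 0.001, 0.001]
force: [1.8, 2.7, 8.0]
finger_gap: 0.007
grip_force: 4.0
```

drive_tool(
  rows=[
    [0, [0, 0, 0.4], 0],
    [0, [0, 0, 0.3], 0],
    [0, [0, 0, 0.2], 0],
    [0, [0, 0, 0], 0],
    [0, [0, 0, 0], 0],
  ],
)

```text
t: 4.8
eef_pos: [543.6, -319.4, 87.5]
eef_rot: [0.75, 0.661, 0.002, 0.0]
force: [-0.1, 10.9, 18.2]
finger_gap: 0.006
grip_force: 9.0
```

drive_tool(
  rows=[
    [0, [0, 0, 0.1], 0],
    [0, [0, 0, 0], 0],
    [0, [0, 0, 0], 0],
    [0, [0, 0, -2], 0],
    [0, [0, 0, -3], 0],
    [0, [0, 0, -4], 0],
    [0, [0, 0, -4], 0],
    [0, [0, 0, -4.5], 0],
  ],
)

```text
t: 5.6
eef_pos: [541.3, -320.6, 260.5]
eef_rot: [0.75, 0.662, 0.0, -0.0]
force: [0.9, 0.5, -0.9]
finger_gap: 0.005
grip_force: 0.0
```

drive_tool(
  rows=[
    [0.85, [0, 0, 0], 0],
    [0.85, [0, 0, 0], 0],
    [0.85, [0, 0, 0], 0],
    [0.85, [0, 0, 0], 0],
    [0.85, [0, 0, 0], 0],
    [0.85, [0, 0, 0], 0],
    [0.85, [0, 0, 0], 0],
    [0.85, [0, 0, 0], 0],
  ],
)

```text
t: 6.4
eef_pos: [541.0, -322.1, 258.3]
eef_rot: [0.75, 0.661, -0.0, -0.0]
force: [0.0, 0.1, 0.4]
finger_gap: 0.681
grip_force: 0.0
```

```bash
python3 - <<'E'
from h import *
np.set_printoptions(precision=1,suppress=True)
for n in ['scene','side']:
    d=cam(n); save(d,n+'1.png'); P,m=cloud(d); x,y,z=P[...,0],P[...,1],P[...,2]
    k=m&(x>400)&(x<510)&(y<-130)&(y>-230)&(abs(z-56)<4); q=P[k]
    print(n,len(q)); 
    if len(q)>10: print(q.mean(0),cv2.minEnclosingCircle(q[:,:2].astype(np.float32)))
    for e in imaging.spot_point(n,'capsule')[:2]: print(e, at_z(d,e['location'],10))
    for e in imaging.spot_point(n,'lever_grip')[:1]: print(e, at_z(d,e['location'],159))
delta([461,-176,250])
E
```

```text
scene 174
[ 464.9 -168.8   55.4] ((464.69036865234375, -173.8499298095703), 21.74437141418457)
{'location': [204.1, 200.0], 'conf': 0.78} [ 466.2 -179.6   10. ]
{'location': [203.5, 197.3], 'conf': 0.38} [ 458.4 -181.4   10. ]
{'location': [121.2, 182.7], 'conf': 0.75} [ 541. -310.  159.]
side 549
[ 460.3 -177.7   56.7] ((461.3258361816406, -177.11111450195312), 22.325197219848633)
{'location': [316.4, 339.1], 'conf': 0.83} [ 463.6 -179.4   10. ]
{'location': [432.2, 325.6], 'conf': 0.77} [ 539.  -318.2  159. ]
t 6.7 pos [ 541.1 -322.1  258.6] tooly yaw -7.25 F [-0.2  0.1  0.7] gap 0.846 q [-0.5  0.3  1.6 -0.   1.2 -0.4]
tool delta cm [13.5 -9.8  0.9]
```

drive_tool(
  rows=[
    [0.85, [3.4, -2.4, 0], 0],
    [0.85, [3.4, -2.4, 0], 0],
    [0.85, [3.4, -2.4, 0], 0],
    [0.85, [3.3, -2.4, 0], 0],
    [0.85, [0, 0, 0], 8.5],
    [0.85, [0, 0, 0], 8.5],
    [0.85, [0, 0, 0], 8.5],
    [0.85, [0, 0, 0], 8.5],
  ],
)

```text
t: 7.5
eef_pos: [462.9, -175.9, 258.9]
eef_rot: [0.912, 0.41, 0.0, 0.0]
force: [0.2, -0.7, -0.1]
finger_gap: 0.848
grip_force: 0.0
```

drive_tool(
  rows=[
    [0.85, [0, 0, 0], 8],
    [0.85, [0, 0, 0], 8],
    [0.85, [0, 0, 0], 8],
    [0.85, [0, 0, 0], 8],
    [0.85, [0, 0, 0], 8],
    [0.85, [0, 0, 0], 8],
    [0.85, [0, 0, 0], 8],
    [0.85, [0, 0, 0], 0],
  ],
)

```text
t: 8.3
eef_pos: [462.9, -176.1, 258.7]
eef_rot: [0.998, -0.064, 0.0, 0.0]
force: [-0.2, 0.6, -0.9]
finger_gap: 0.847
grip_force: 0.0
```

```bash
python3 - <<'E'
from h import *
np.set_printoptions(precision=1,suppress=True)
d=cam('wrist'); save(d,'wrist1.png'); P,m=cloud(d); x,y,z=P[...,0],P[...,1],P[...,2]
k=m&(x>400)&(x<520)&(y<-120)&(y>-230)&(abs(z-56)<4); q=P[k]
print(len(q), q.mean(0) if len(q) else '', cv2.minEnclosingCircle(q[:,:2].astype(np.float32)) if len(q) else '')
for e in imaging.spot_point('wrist','capsule')[:2]: print(e, at_z(d,e['location'],10))
delta([463,-176,22])
E
```

```text
1059 [ 464.  -175.9   55.8] ((463.54913330078125, -176.39920043945312), 22.055728912353516)
{'location': [287.5, 185.1], 'conf': 0.55} [ 461.4 -180.6   10. ]
t 8.4 pos [ 462.9 -176.   258.7] tooly yaw -97.01 F [-0.1 -0.2  0.4] gap 0.85 q [-0.4  0.1  1.9  0.   1.2  1.3]
tool delta cm [ 0.  -0.  23.7]
```

View pics/wrist1.png

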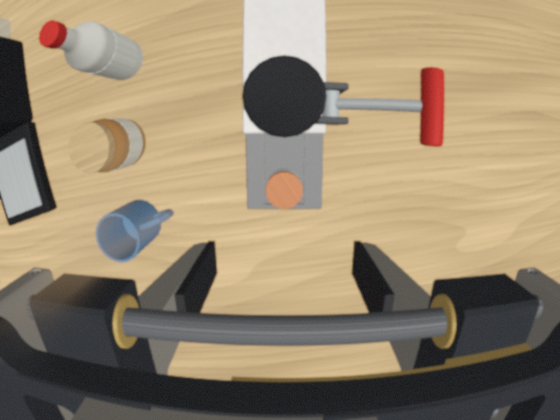

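The wrist view shows the capsule's copper lid at (284,190), upright on the tray. The camera looks to sit on the magazine side, so I'm checking its offset before descending.

```bash
python3 - <<'E'
from h import *
d=cam('wrist'); s=ctrl.state(); r=R.from_quat(s['eef_rot'])
print('cam in tool',np.round(r.inv().apply(np.array(d['origin'])-s['eef_pos']),1),'axis',np.round(r.inv().apply(R.from_quat(d['orientation']).apply([0,0,-1])),2))
E
```

```text
cam in tool [  71.9   -0.5 -170. ] axis [-0.25  0.    0.97]
```

At full depth the camera would be level with the magazine's top, so I turn half round to put it on the robot's side.

drive_tool(
  rows=[
    [0.85, [0, 0, 0], -8.5],
    [0.85, [0, 0, 0], -8.5],
    [0.85, [0, 0, 0], -8.5],
    [0.85, [0, 0, 0], -8.5],
    [0.85, [0, 0, 0], -8.5],
    [0.85, [0, 0, 0], -8.5],
    [0.85, [0, 0, 0], -8.5],
    [0.85, [0, 0, 0], -8.5],
  ],
)

```text
t: 9.25
eef_pos: [462.9, -176.0, 258.6]
eef_rot: [0.86, 0.51, 0.0, -0.0]
force: [-0.3, -0.2, 0.1]
finger_gap: 0.852
grip_force: 0.0
```

drive_tool(
  rows=[
    [0.85, [0, 0, 0], -8.5],
    [0.85, [0, 0, 0], -8.5],
    [0.85, [0, 0, 0], -8.5],
    [0.85, [0, 0, 0], -8.5],
    [0.85, [0, 0, 0], -8.5],
    [0.85, [0, 0, 0], -8.5],
    [0.85, [0, 0, 0], -8.5],
    [0.85, [0, 0, 0], -8.5],
  ],
)

```text
t: 10.05
eef_pos: [462.9, -176.0, 258.6]
eef_rot: [0.428, 0.904, -0.0, 0.0]
force: [-0.2, -0.2, 0.0]
finger_gap: 0.851
grip_force: 0.0
```

drive_tool(
  rows=[
    [0.85, [0, 0, 0], -8.5],
    [0.85, [0, 0, 0], -8.5],
    [0.85, [0, 0, 0], -8.5],
    [0.85, [0, 0, 0], -8.5],
    [0.85, [0, 0, 0], -8.5],
    [0.85, [0, 0, 0], -1.5],
    [0.85, [0, 0, 0], 0],
    [0.85, [0, 0, 0], 0],
  ],
)

```text
t: 10.85
eef_pos: [462.9, -176.0, 258.6]
eef_rot: [0.064, 0.998, 0.0, 0.0]
force: [-0.2, -0.5, -0.5]
finger_gap: 0.846
grip_force: 0.0
```

```bash
python3 - <<'E'
from h import *
np.set_printoptions(precision=1,suppress=True)
d=cam('wrist'); P,m=cloud(d); x,y,z=P[...,0],P[...,1],P[...,2]
k=m&(x>400)&(x<520)&(y<-120)&(y>-230)&(abs(z-56)<4); q=P[k]
print(len(q), q.mean(0) if len(q) else '', cv2.minEnclosingCircle(q[:,:2].astype(np.float32)) if len(q) else '')
delta([463.5,-176,22])
E
```

```text
1049 [ 463.4 -175.6   55.9] ((463.9131164550781, -175.27169799804688), 22.134408950805664)
t 10.9 pos [ 462.9 -176.1  258.6] tooly yaw 82.63 F [0.8 0.1 0. ] gap 0.849 q [-0.4  0.1  1.9 -0.   1.2 -1.8]
tool delta cm [-0.1  0.  23.7]
```

drive_tool(
  rows=[
    [0.85, [-0.1, 0, 4.5], 0],
    [0.85, [0, 0, 4.5], 0],
    [0.85, [0, 0, 4.5], 0],
    [0.85, [0, 0, 4.0], 0],
    [0.85, [0, 0, 3.0], 0],
    [0.85, [0, 0, 2.0], 0],
    [0.85, [0, 0, 1.1], 0],
    [0.85, [0, 0, 0], 0],
  ],
)

```text
t: 11.7
eef_pos: [463.2, -175.9, 21.5]
eef_rot: [0.064, 0.998, 0.0, -0.001]
force: [-0.3, 0.4, 0.2]
finger_gap: 0.849
grip_force: 0.0
```

drive_tool(
  rows=[
    [0, [0, 0, 0], 0],
    [0, [0, 0, 0], 0],
    [0, [0, 0, 0], 0],
    [0, [0, 0, 0], 0],
    [0, [0, 0, 0], 0],
    [0, [0, 0, 0], 0],
    [0, [0, 0, 0], 0],
    [0, [0, 0, 0], 0],
  ],
  newtons=15,
)

```text
t: 12.5
eef_pos: [464.3, -176.3, 23.2]
eef_rot: [0.063, 0.998, -0.0, 0.0]
force: [-0.9, -0.1, 6.3]
finger_gap: 0.466
grip_force: 15.0
```

drive_tool(
  rows=[
    [0, [0, 0, -0.5], 0],
    [0, [0, 0, -1.5], 0],
    [0, [0, 0, -3], 0],
    [0, [0, 0, -4], 0],
    [0, [0, 0, -4], 0],
    [0, [0, 0, -4], 0],
    [0, [0, 0, -4], 0],
    [0, [0, 0, -3], 0],
  ],
)

```text
t: 13.3
eef_pos: [464.1, -176.3, 265.5]
eef_rot: [0.063, 0.998, -0.0, 0.001]
force: [0.5, -0.7, -1.2]
finger_gap: 0.475
grip_force: 15.0
```

drive_tool(
  rows=[
    [0, [0, 0, -1], 0],
    [0, [0, 0, -0.5], 0],
    [0, [0, 0, 0], 0],
    [0, [0, 0, 0], 0],
  ],
)

```text
t: 13.7
eef_pos: [463.1, -175.8, 275.9]
eef_rot: [0.063, 0.998, 0.0, -0.001]
force: [-0.3, -0.9, -0.4]
finger_gap: 0.47
grip_force: 15.0
```

```bash
python3 - <<'E'
from h import *
d=cam('scene'); save(d,'scene2.png')
d=cam('side'); save(d,'side2.png')
print(ctrl.state()['grip_force'])
delta([552,259,275])
E
```

```text
14.999906887533143
t 13.8 pos [ 463.2 -175.9  276. ] tooly yaw 82.75 F [ 1.  -0.5 -1.5] gap 0.471 q [-0.37  0.09  1.83  0.    1.22 -1.81]
tool delta cm [-3.32 44.26  0.12]
```

View pics/side2.png

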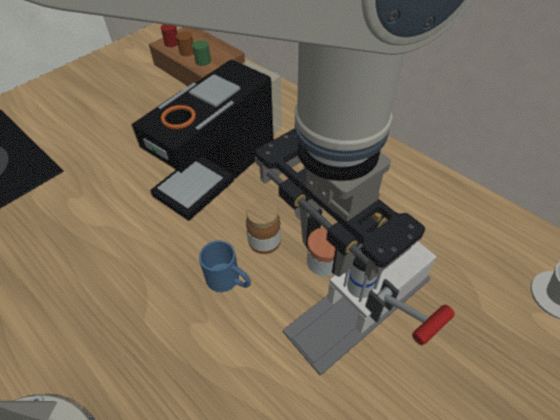

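The side view shows the capsule gripped with its lid up at (324,243), and the lever back up at (434,325). I carry it across at about z = 275.

drive_tool(
  rows=[
    [0, [-0.2, 2, 0], 0],
    [0, [-0.3, 4, 0], 0],
    [0, [-0.3, 4, 0], 0],
    [0, [-0.3, 4, 0], 0],
    [0, [-0.3, 4, 0], 0],
    [0, [-0.3, 4, 0], 0],
    [0, [-0.3, 4, 0], 0],
    [0, [-0.3, 4, 0], 0],
  ],
)

```text
t: 14.6
eef_pos: [524.3, 120.2, 276.5]
eef_rot: [0.063, 0.998, -0.0, -0.001]
force: [-0.4, -0.6, -1.1]
finger_gap: 0.472
grip_force: 15.0
```

drive_tool(
  rows=[
    [0, [-0.3, 4, 0], 0],
    [0, [-0.3, 4, 0], 0],
    [0, [-0.3, 3.5, 0], 0],
    [0, [-0.2, 2, 0], 0],
    [0, [0, 0.8, 0], 0],
    [0, [0, 0, 0], 0],
    [0, [0, 0, 0], 0],
    [0, [0, 0, 0], 0],
  ],
)

```text
t: 15.4
eef_pos: [553.4, 257.6, 277.7]
eef_rot: [0.064, 0.998, -0.0, -0.0]
force: [0.0, 0.3, -0.0]
finger_gap: 0.476
grip_force: 15.0
```

```bash
cat > m.py <<'E'
from h import *
np.set_printoptions(precision=1,suppress=True)
W=np.array([552,259])
for n in ['scene','side','wrist']:
    d=cam(n); save(d,n+'_w%d.png'%int(ctrl.state()['t']*10)); P,m=cloud(d); x,y,z=P[...,0],P[...,1],P[...,2]
    hsv=cv2.cvtColor(d['img'],cv2.COLOR_RGB2HSV).astype(int); H,S=hsv[...,0],hsv[...,1]
    near=m&(np.hypot(x-552,y-259)<60)
    k=near&(H<20)&(S>60)&(z>225); q=P[k]
    if len(q)>20:
        zt=np.percentile(q[:,2],90); t=q[abs(q[:,2]-zt)<4]; A=np.c_[t[:,:2],np.ones(len(t))]; c=np.linalg.lstsq(A,t[:,2],rcond=None)[0]
        print(n,'lid',len(q),'top z',zt,'circ',cv2.minEnclosingCircle(t[:,:2].astype(np.float32)),'tilt',c[:2].round(3))
    k=near&(H<20)&(S>150)&(z>200)&(z<210); q=P[k]
    if len(q)>20: print(n,'collar',len(q),q.mean(0),q.min(0),q.max(0),cv2.fitEllipse(q[:,:2].astype(np.float32))[:2])
    for l in ('capsule','well'):
        for e in imaging.spot_point(n,l)[:1]: print(' ',l,e['conf'],e['location'],at_z(d,e['location'],206 if l=='well' else ctrl.state()['eef_pos'][2]-12))
delta([552,259,228])
E
python3 m.py
```

```text
scene lid 731 top z 434.1623042647713 circ ((548.479736328125, 234.03521728515625), 22.981456756591797) tilt [ 0.  -0.1]
scene collar 348 [554.6 260.6 204.3] [521.4 228.2 200. ] [586.5 296.  208.6] ((554.2432250976562, 260.50830078125), (58.916439056396484, 60.05103302001953))
  capsule 0.85 [438.6, 138.9] [551.8 256.3 265.9]
  well 0.97 [434.3, 163.3] [552.6 265.2 206. ]
side lid 306 top z 370.75871877452994 circ ((523.5684814453125, 248.93377685546875), 39.89600372314453) tilt [-0.3  0. ]
side collar 307 [550.8 258.7 204.6] [518.3 226.1 200.1] [587.6 299.2 208.4] ((551.0755615234375, 258.80511474609375), (58.589324951171875, 62.91096878051758))
  well 0.77 [179.8, 115.0] [554.9 256.8 206. ]
wrist lid 7498 top z 375.648803468775 circ ((523.5217895507812, 262.6180114746094), 51.960723876953125) tilt [ 0.1 -0. ]
wrist collar 1209 [539.3 263.7 205.3] [521.2 227.6 200. ] [574.3 293.9 208.2] ((553.8529663085938, 260.7073669433594), (59.045021057128906, 60.46690368652344))
  capsule 0.69 [283.4, 251.1] [555.1 258.3 265.7]
  well 0.81 [289.4, 221.0] [554.3 262.9 206. ]
t 15.85 pos [553.6 258.9 277.7] tooly yaw 82.75 F [0.1 0.2 0.2] gap 0.47 q [ 0.4  0.3  1.6 -0.   1.3 -1. ]
tool delta cm [ 0.2 -0.   5. ]
```

```bash
sed -i "s/&(z>225); q=P\[k\]/\&(z>ctrl.state()['eef_pos'][2]+15)\&(z<ctrl.state()['eef_pos'][2]+40); q=P[k]/" m.py && python3 m.py; ls -t pics | head -3
```

```text
scene lid 515 top z 311.02623340502936 circ ((553.5159301757812, 252.97796630859375), 32.330909729003906) tilt [-0.  0.]
scene collar 344 [554.7 260.8 204.3] [511.5 217.5 200. ] [585.6 296.2 208.9] ((553.667236328125, 260.0247802734375), (58.849159240722656, 62.95236587524414))
  capsule 0.77 [438.4, 140.9] [556.4 254.9 265.6]
  well 0.87 [431.3, 168.0] [564.  256.9 206. ]
side lid 240 top z 311.4421495003238 circ ((543.0631103515625, 264.3014831542969), 30.426271438598633) tilt [0. 0.]
side collar 308 [551.  258.1 204.7] [518.7 226.6 200.1] [604.5 296.4 208.5] ((551.4591064453125, 258.5195617675781), (58.50527572631836, 64.19923400878906))
  capsule 0.86 [174.8, 89.6] [555.3 252.9 265.6]
  well 0.77 [178.8, 117.6] [548.8 252.1 206. ]
wrist lid 6386 top z 310.9678626573384 circ ((551.6231689453125, 252.05831909179688), 30.166404724121094) tilt [ 0. -0.]
wrist collar 1214 [539.2 263.5 205.2] [521.3 227.4 200. ] [571.9 293.6 207.9] ((553.824462890625, 260.7149658203125), (59.02702331542969, 60.389892578125))
  capsule 0.83 [285.2, 249.1] [553.9 260.  265.6]
  well 0.59 [288.4, 220.4] [553.6 262.7 206. ]
t 16.3 pos [553.5 259.  277.6] tooly yaw 82.75 F [-0.4 -0.2 -1. ] gap 0.47 q [ 0.4  0.3  1.6  0.   1.3 -1. ]
tool delta cm [ 0.1 -0.   5. ]
wrist_w162.png
side_w160.png
scene_w159.png
```

```bash
python3 - <<'E'
from h import *
a=cv2.imread('pics/scene_w159.png')[90:210,380:500]; b=cv2.imread('pics/side_w160.png')[50:170,120:240]
cv2.imwrite('pics/crop1.png',cv2.resize(np.hstack([a,b]),(800,400),interpolation=cv2.INTER_CUBIC))
for n in ['scene','side','wrist']:
    d=cam(n); P,m=cloud(d); hsv=cv2.cvtColor(d['img'],cv2.COLOR_RGB2HSV).astype(int)
    k=m&(np.hypot(P[...,0]-553,P[...,1]-259)<40)&(abs(P[...,2]-311)<3)&(hsv[...,0]<20)&(hsv[...,1]>110)
    k=cv2.morphologyEx(k.astype(np.uint8),cv2.MORPH_OPEN,np.ones((3,3))); N,L,s,_=cv2.connectedComponentsWithStats(k)
    if N<2: print(n,'none');continue
    q=P[L==1+np.argmax(s[1:,4])]; print(n,len(q),q.min(0).round(1),q.max(0).round(1),cv2.minEnclosingCircle(q[:,:2].astype(np.float32)))
E
```

```text
scene 356 [530.5 239.8 308. ] [574.4 281.9 312.1] ((552.0280151367188, 259.00811767578125), 23.45704460144043)
side 143 [528.3 240.2 308.7] [558.8 280.8 312.6] ((545.40869140625, 259.632080078125), 21.278499603271484)
wrist 5779 [530.8 237.3 308. ] [572.8 281.6 313.2] ((552.40478515625, 259.37689208984375), 22.447057723999023)
```

View pics/crop1.png

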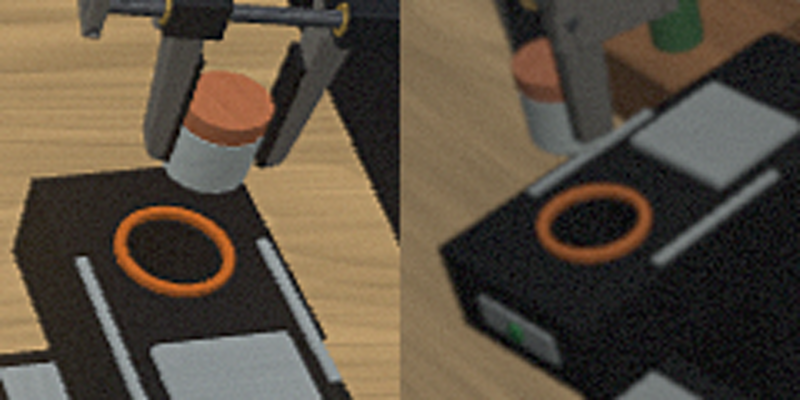

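The left crop (scene) shows the capsule upright between the fingers above the collar, and the right crop (side) agrees. The offset to the collar is about (+1.5, +0.7) mm. I correct for that and lower slowly to about 11 mm above the collar.

drive_tool(
  rows=[
    [0, [-0.1, 0.1, 0.4], 0],
    [0, [-0.04, 0, 0.9], 0],
    [0, [0, 0, 0.9], 0],
    [0, [0, 0, 0.9], 0],
    [0, [0, 0, 0.7], 0],
    [0, [0, 0, 0.4], 0],
    [0, [0, 0, 0.25], 0],
    [0, [0, 0, 0.1], 0],
  ],
)

```text
t: 17.25
eef_pos: [555.1, 259.8, 231.9]
eef_rot: [0.063, 0.998, -0.0, -0.0]
force: [-0.6, -0.3, -0.9]
finger_gap: 0.473
grip_force: 15.0
```

drive_tool(
  rows=[
    [0, [0, 0, 0], 0],
    [0, [0, 0, 0], 0],
    [0, [0, 0, 0], 0],
    [0, [0, 0, 0], 0],
    [0, [0, 0, 0], 0],
  ],
)

```text
t: 17.75
eef_pos: [555.1, 259.9, 232.2]
eef_rot: [0.063, 0.998, 0.0, 0.0]
force: [-0.7, -0.3, -0.6]
finger_gap: 0.475
grip_force: 15.0
```

```bash
python3 - <<'E'
from h import *
np.set_printoptions(precision=1,suppress=True)
delta([555,260,230]); zt=ctrl.state()['eef_pos'][2]+33.4
for n in ['scene','side','wrist']:
    d=cam(n); save(d,n+'_f.png'); P,m=cloud(d); hsv=cv2.cvtColor(d['img'],cv2.COLOR_RGB2HSV).astype(int)
    near=m&(np.hypot(P[...,0]-553,P[...,1]-259)<40)&(hsv[...,0]<20)
    k=near&(abs(P[...,2]-zt)<3)&(hsv[...,1]>110)
    k=cv2.morphologyEx(k.astype(np.uint8),cv2.MORPH_OPEN,np.ones((3,3))); N,L,s,_=cv2.connectedComponentsWithStats(k)
    q=P[L==1+np.argmax(s[1:,4])]; print(n,len(q),q.min(0),q.max(0),np.median(q[:,2]),cv2.minEnclosingCircle(q[:,:2].astype(np.float32)))
    q=P[near&(hsv[...,1]>150)&(abs(P[...,2]-205)<5)]
    if len(q)>20: print('  collar',len(q),q.min(0),q.max(0),cv2.fitEllipse(q[:,:2].astype(np.float32))[:2])
a=cv2.imread('pics/scene_f.png')[90:210,380:500]; b=cv2.imread('pics/side_f.png')[50:170,120:240]
cv2.imwrite('pics/crop2.png',cv2.resize(np.hstack([a,b]),(800,400),interpolation=cv2.INTER_CUBIC))
E
```

```text
t 17.75 pos [555.1 259.9 232.2] tooly yaw 82.75 F [-0.7 -0.3 -0.6] gap 0.475 q [ 0.4  0.3  1.6  0.   1.2 -1. ]
tool delta cm [0.  0.  0.2]
scene 327 [532.8 240.  262.6] [576.6 281.4 267.5] 264.51879960878784 ((555.0263061523438, 260.7159729003906), 22.226654052734375)
  collar 223 [530.6 228.4 200.1] [586.7 295.5 208.6] ((553.75341796875, 260.7894592285156), (59.4737663269043, 61.037166595458984))
side 146 [529.4 241.7 262.7] [560.  282.2 267.4] 265.1873045117146 ((547.670654296875, 261.289794921875), 20.952861785888672)
  collar 202 [519.1 226.1 200. ] [585.6 294.2 208.3] ((550.9771118164062, 258.68389892578125), (59.517616271972656, 61.33538818359375))
wrist 5839 [532.1 238.4 262.6] [574.3 282.4 268.2] 264.8095548165338 ((553.8294067382812, 260.27191162109375), 22.324350357055664)
  collar 1521 [521.3 227.7 200. ] [560. 294. 208.] ((551.5910034179688, 261.12030029296875), (55.90857696533203, 58.160640716552734))
```

View pics/crop2.png

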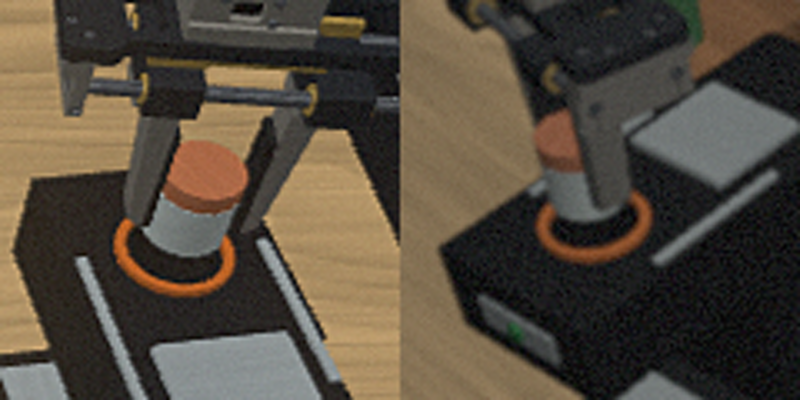

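The crop shows the capsule upright over the collar in both views. It is within about 1 mm of centre, and its underside is about 13 mm above the collar. Nothing left to correct, so I hand in.

```bash
python3 -c "
from station import ctrl
print(ctrl.job_done())"
```

```text
the job is handed in; nothing more can be done
None
```

I handed the job in with the capsule held upright about 13 mm above the collar and within about 1 mm of the well's centre. The lever was pressed to its stop and is back up, but the hand-in returned no verdict.

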